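# Back off the bench winch to its mark and set the pawl

### The arm

A 6-joint arm with a two-finger parallel gripper is mounted at the origin on the work surface. World frame = base frame: x ahead of the robot, y to its left, z up, the work surface at z = 0. Lengths are in m, angles in rad, forces in N, time in s.
With the tool pointing down it reaches from about 0.325 to 0.9 m from the base axis. Payload 6.1 kg.
Tool frame: the origin (TCP) lies at the very end of the fingers, on their centre line; the grasp point (between the pads) lies manip.hold_point_z behind it (manip.hold_point_z is the distance from the TCP to the grasp point, in m); z points along the fingers, y is the line along which they close (so a half turn about z gives the same grasp; the last joint's range is limited). The gripper opens to 87 mm and grips with 3 to 60 N. Pads are 19 mm wide; open, the fingers measure 117 mm over their backs; the gripper's body (75 mm by 190 mm) begins 51 mm behind the grasp point.
Start: joints at [-1.411, 0.22, 1.526, -0, 1.395, -0.126], TCP at [0.176, -0.6, 0.223] pointing down, gripper open.
Joint ranges: [-2.98, 2.98], [-0.91, 2.08], [0.09, 2.57], [-1.24, 4.39], [0.2, 2.65], [-2.68, 2.68]. Speed limits (rad/s): [2.57, 2.57, 3.01, 3.14, 3.14, 3.14].

### API

Orientations are given as a unit quaternion [x, y, z, w].
In Python, from station import manip, vision, find_in gives the robot as it stands. The module is installed in compiled form; this text tells all that it offers.
- The arm moves only by the tool drive_tool, never from a script. Its arguments are lists of equal length, an entry for each row: "grip": the opening in per cent of the stroke, from 0 (shut) to 100 (fully open); "slide": the shift along the tool's x, y, z in mm, a list of three; "turn": the turn about the tool's z in degrees. In form: {"grip": [grip, ...], "slide": [[dx, dy, dz], ...], "turn": [turn, ...]}. A call has exactly 5 rows; each row shifts and turns the commanded pose from where the row before left it, along the tool's axes as they then stand; what a row does not reach is not made up. A row lasts 1/8 s, in which the tool goes at most 62.5 mm and 10.7 degrees, less where a joint would pass 70% of its speed; a pose out of reach is approached as far as the arm can. A call is refused whole if a number of a shift passes 62.5 or a number of a turn 10.7, either way. A call with a gripper value outside its range is refused whole. The fingers move at their own pace and stop on an object; "newtons" is the grip in N (left out, the last holds). Time passes only in rows, so rows that do not move let the fingers close, or fill a call up. It gives the time, the measured TCP pose, the force, the opening and the grip force at its end, in the units of the state.
- manip.get_state(): the state, without advancing time (a new reading comes with each control period).
- vision.read_camera(name): name is "scene" or "top" or "wrist"; returns the picture (420x560x3 uint8, red, green, blue); there is no depth.
- vision.calibration(name): a dict with "K" (3x3 intrinsics, pixels), "T" (4x4, takes a point from camera to world coordinates); the wrist camera has in their place "mount" (4x4, takes a point from camera to tool coordinates, whose origin is the TCP and whose axes are the flange's). Camera axes: x right, y down, z forward; pixel columns grow to the right and rows downward; lengths in m; the calibration is good to about 2 mm. A picture is of the moment at which its call begins: read the wrist's pose just before it. calibration takes no time and is no camera call.
- manip.job_done(): hands the job in; it is judged then, once.
Trained networks look in the newest picture that a camera, given by its name, has taken for a name from the list of things; names that differ only in an ending like _2 or _b are one class to them, and where a whole thing is asked for, a point or a joint stands for the part that bears it (a point fixed in the world has none). Each returns a list of dicts, best first, with "score" (0 to 1); they miss things now and then, are a little off and sometimes report something else, mostly with a low value. They report only what shows in the picture. A call takes as long as a camera call.
- find_in(camera, label): "extent" ([centre column, centre row, width, height] in pixels, round what is visible of it).
The state is a dict: "time": time; "qpos": joint angles; "joint_velocities": joint speeds; "tau": joint torques, N m; "position": TCP position; "tcp_rot": TCP orientation; "force": force on the tool from outside, world axes, zero at the start; "torque": the same for the moment, N m; "width": opening from 0.0 (shut) to 1.0 (fully open); "grasp_force": force on a finger pad.
Only numpy, scipy, OpenCV 4.12 (cv2) and the standard library are available. Lean on these libraries where they do the work, as an engineer would, in place of code of your own. Each camera call takes 0.05 s, during which the arm holds its last target. There are 200 camera calls.

### The job

The small bench winch was left wound too far. Lift the yellow pawl clear of the toothed wheel and lay it right back, turn the drum back (anticlockwise seen from above) by its black peg until the white line is a little short of the red pointer, then drop the pawl into the teeth and press the peg on round until the pawl stops the wheel with the line at the pointer. Press it there for a moment with about 15 N, not over 20 N, to feel that it holds, then let go; leave the other things on the bench where they are.

Things in the scene. Friction and masses are not known exactly. Their poses are not given: they have to be found in the camera images.
- winch: Bench winch, fixed (elsewhere each time). Blue base plate 240 x 260 x 12 mm; origin on the bench under the drum's axis, x towards the red pointer, z up. On the axis: toothed wheel, drum (diameter 84), head disc (diameter 120, z 105 to 122) with a white radial line. Pointer: post 12 thick at x = 112 with a 50 mm arm towards the axis, z 125. The pawl stands on the -y side.
- drum (a joint): Drum angle, rad, growing as it turns back (anticlockwise from above); 0 with the white line at the pointer, negative before. A lowered pawl catches a tooth somewhere within 0.08 of 0 (its bracket sits in a slot) and every 0.52 either side, so lower it with the drum between -0.4 and -0.1. Drag about 0.10 N m (2.5 N at the peg); it stays where left.
- peg: Upright round black peg on the drum's head, diameter 18, height 48 mm, 43 mm from the drum's axis; origin at its foot (z = 122 mm). At drum angle q it stands at angle 2.6 + q about the winch's z from the winch's x. It may be pushed or pinched and turns with the drum. Pushing 15 N square to its arm is right for the test; the force of a pinch does not count.
- pawl (a joint): Angle of the yellow pawl, rad: about 0.05 seated in a gap between teeth (up to about 0.25 on a ramp), growing as it is lifted; 1.85 about upright; stop at 2.3, where it lies back and stays by its weight. Let go short of about 1.7 it falls back down onto the teeth, which does no harm. It weighs 0.12 kg.
- wheel: Steel toothed wheel under the drum, turning with it: diameter 200, top z 40 mm, 12 saw teeth 10 mm high on top, radius 66 to 100; origin on the bench under the axis. Sheer tooth faces meet the lowered pawl's nose (at radius 83) when the drum turns back; long ramps let the nose ride over when it is wound up (clockwise).
- pin_home (a point): Nominal centre of the pawl's grip pin, pawl down (angle 0). Steel pin, diameter 12, level along the winch's y, z 58 mm; pinch it from above, fingers closing along the winch's x. Its free part is 45 mm long, ending in a red disc (diameter 18) 18 mm outward of this point. The bracket is bolted in a slot: pin and pivot really lie up to 5 mm off, either way along the winch's x.
- pivot (a point): Nominal point on the pawl's hinge axis (along the winch's y): 52 mm in the winch's +x from pin_home and 15 mm higher; the pin swings about it up and over towards +x, radius 54 mm. Same 5 mm uncertainty. The grey bracket here is 20 mm thick along x, its top 10 mm above this point. Shift a light pinch on the pin sideways until it no longer pushes back to find it.
- seal_small: Bystander: small orange seal ring, 36 mm across, lying on the winch's base plate.
- sleeve: Bystander: steel sleeve, 42 mm across, 45 mm tall, close beside the winch.
- seal_orange: Bystander: orange seal ring, 80 mm across.
- seal_black: Bystander: black seal ring, 90 mm across.
- seal_blue: Bystander: blue seal ring, 68 mm across.
- spanner: Bystander: spanner.
- grease: Bystander: white jar with a red cap, 64 mm across, 85 mm tall.
- bush: Bystander: steel bush, 44 mm across, 50 mm tall.

How it is judged:
On the way, in this order (a step that is already met when the one before it is completed fails the run):
1. the pawl is lifted clear and laid right back, the drum not yet near the mark (value of joint pawl above 2 rad and value of joint drum below -0.5 rad), for 0.2 s.
2. the drum is turned back to less than a tooth short of the mark while the pawl is laid back (value of joint pawl above 1.9 rad and value of joint drum above -0.48 rad), for 0.2 s.
3. the pawl is down in the right gap and the wheel is pressed firmly back against it (over 8 N at the pawl, which takes some 11 N on the peg) (value of joint pawl below 0.1 rad and value of joint drum between -0.12 and 0.12 rad and contact force between wheel and anything else above 8 N and contact force between the fingers and wheel below 0.5 N and contact force between the fingers and peg above 3 N), for 0.25 s.
At the end, for the whole second after the job is handed in: The pawl is down in the gap (angle under 0.1 rad), the drum stands still with its white line within 0.12 rad of the pointer (value of joint pawl below 0.1 rad and value of joint drum between -0.12 and 0.12 rad and velocity of joint drum between -0.05 and 0.05 rad/s); the robot touches nothing.
It fails at once if the wheel is pressed too hard against the pawl (over 13.5 N at the pawl, some 22 N on the peg) (contact force between wheel and anything else above 13.5 N and contact force between the fingers and peg above 3 N).
It fails at once if a bystander is moved more than 30 mm (distance of any of seal_small, sleeve, seal_orange, seal_black, seal_blue, spanner, grease, bush from where it was at the start of the episode above 0.03 m).
It also fails if it takes over 72 s, if anything falls off the work surface, if the arm or the gripper's body presses on something with over 40 N, if the wrist force passes 120 N, or if a joint passes its speed limit or range.

## Working session

There is one attempt and no reset: what is moved stays moved. The work goes in short steps, Python scripts to look and compute and a tool call to move; the robot and the scene stay as the last step left them, time stands still between calls to the robot, and variables do not carry over. Pictures are saved under pics/ and viewed, at most 10 in all, crops included, and the job is handed in when it is done.

Besides the shell and the picture viewer there is one more tool, called after "Call:" in YAML: its name, and indented under it one key for each argument. drive_tool: Moves the arm, as the interface text tells. Its arguments: {"type":"object","properties":{"grip":{"type":"array","items":{"type":"number"}},"slide":{"type":"array","items":{"type":"array","items":{"type":"number"}}},"turn":{"type":"array","items":{"type":"number"}},"newtons":{"type":"number"}},"required":["grip","slide","turn"]}

```bash
mkdir -p pics
python3 - <<'E'
from station import manip, vision, find_in
import cv2,numpy as np
np.set_printoptions(precision=4,suppress=True)
for n in("scene","top"):
    im=vision.read_camera(n);cv2.imwrite(f"pics/{n}0.png",im[:,:,::-1])
    c=vision.calibration(n);print(n,c["K"],c["T"])
    for l in("winch","peg","pawl","wheel","pin_home","sleeve","seal_small","grease"):
        print(l,[(np.round(d["extent"],1).tolist(),round(d["score"],2)) for d in find_in(n,l)[:2]])
print(vision.calibration("wrist"));print(manip.get_state(),manip.hold_point_z)
E
```

```text
scene [[442.6636   0.     278.8265]
 [  0.     442.6636 205.1832]
 [  0.       0.       1.    ]] [[ 0.24    0.5048 -0.8292  1.4168]
 [ 0.9708 -0.1205  0.2076 -0.1787]
 [ 0.0048 -0.8548 -0.519   0.6563]
 [ 0.      0.      0.      1.    ]]
winch [([251.0, 236.7, 127.6, 111.0], 0.96)]
peg [([271.4, 189.2, 6.1, 19.7], 0.61), ([387.6, 200.8, 25.6, 16.7], 0.43)]
pawl [([221.9, 241.2, 41.3, 19.0], 0.88)]
wheel [([259.3, 237.9, 84.2, 55.0], 0.67)]
pin_home [([250.5, 234.2, 124.8, 106.6], 0.66)]
sleeve [([302.3, 213.3, 14.0, 18.2], 0.88), ([258.1, 223.0, 77.9, 85.0], 0.22)]
seal_small []
grease [([124.1, 274.1, 32.4, 49.0], 0.91)]
top [[544.2952   0.     278.9362]
 [  0.     544.2952 210.0095]
 [  0.       0.       1.    ]] [[ 0.0096 -0.9811  0.1931  0.2959]
 [-0.9999 -0.0101 -0.0019  0.0432]
 [ 0.0038 -0.1931 -0.9812  1.4323]
 [ 0.      0.      0.      1.    ]]
winch [([303.8, 221.8, 122.0, 115.9], 0.85)]
peg [([286.1, 222.3, 6.1, 7.5], 0.46), ([304.9, 226.4, 122.4, 117.9], 0.46)]
pawl [([339.9, 200.6, 31.7, 27.9], 0.6), ([298.0, 223.6, 81.7, 78.2], 0.34)]
wheel [([298.6, 222.3, 82.0, 81.6],
[... 369 characters left out ...]
 0.    ,   1.    ]]), 'mount': array([[-0.0005, -0.958 , -0.2868,  0.0782],
       [ 1.    , -0.0003, -0.0007,  0.0001],
       [ 0.0006, -0.2868,  0.958 , -0.1608],
       [ 0.    ,  0.    ,  0.    ,  1.    ]])}
{'time': 0.9, 'qpos': array([-1.4111,  0.2203,  1.5265,  0.    ,  1.3947, -0.1261]), 'joint_velocities': array([ 0.0001,  0.0009,  0.0009, -0.0005, -0.0002,  0.0006]), 'tau': array([ -0.0017, -49.4555, -38.7717,   0.0697,   0.0467,  -0.    ]), 'position': array([ 0.1762, -0.5996,  0.2226]), 'tcp_rot': array([0.9898, 0.1424, 0.    , 0.    ]), 'force': array([-0.8434,  0.4598,  0.0796]), 'torque': array([0.0169, 0.001 , 0.0348]), 'grasp_force': 0.0, 'width': 1.0006054700110847} 0.0187
```

Run:
```python
import cv2,numpy as np
a=cv2.imread("pics/top0.png")[135:310,210:450]
a=cv2.resize(a,None,fx=3.3,fy=3.3,interpolation=cv2.INTER_CUBIC)
cv2.imwrite("pics/top0c.png",a)
a=cv2.imread("pics/scene0.png")[150:310,150:350]
cv2.imwrite("pics/scene0c.png",cv2.resize(a,None,fx=3.7,fy=3.7,interpolation=cv2.INTER_CUBIC))
```

```text
(no output)
```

View pics/top0c.png

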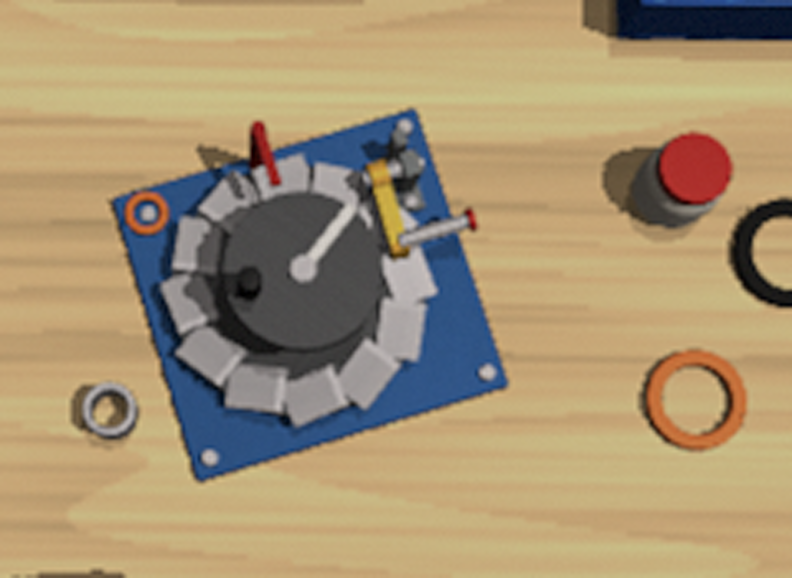

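View pics/scene0c.png

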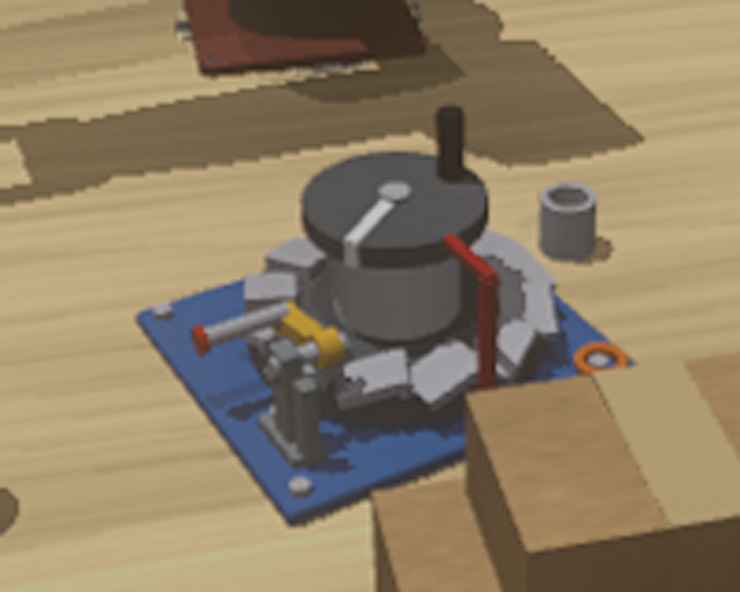

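The top crop shows the plate corners at (111,200), (413,109), (507,384) and (200,480), the drum hub at (303,267), the peg top at about (248,283), the line end at (352,203), the pointer tip at (275,183), and the pin from (400,240) to the red disc at (472,219). The scene crop agrees: the pawl is down.

```bash
cat > h.py <<'E'
from station import manip, vision, find_in
import cv2,numpy as np
from scipy.spatial.transform import Rotation as R
np.set_printoptions(precision=4,suppress=True)
def camT(n,s=None):
    c=vision.calibration(n)
    if n!="wrist": return c["K"],np.array(c["T"])
    T=np.eye(4);T[:3,:3]=R.from_quat(s["tcp_rot"]).as_matrix();T[:3,3]=s["position"]
    return c["K"],T@c["mount"]
def ray(K,T,uv,z):
    d=T[:3,:3]@np.linalg.solve(K,[*uv,1]);o=T[:3,3]
    return o+d*(z-o[2])/d[2]
def proj(K,T,p):
    q=K@(T[:3,:3].T@(np.asarray(p)-T[:3,3]));return q[:2]/q[2]
E
python3 - <<'E'
from h import *
K,T=camT("top")
f=lambda p,z:ray(K,T,(np.array(p)+.5)/3.3+[209.5,134.5],z)[:2]
c=[f(p,.012) for p in((111,200),(413,109),(507,384),(200,480))]
for i in range(4): d=c[(i+1)%4]-c[i];print(c[i],np.hypot(*d),np.degrees(np.arctan2(d[1],d[0])))
print("mid",np.mean(c,0))
o=f((303,267),.122);t=f((275,183),.125);l=f((352,203),.122);pg=f((248,280),.17);pf=f((258,125),.125)
a=lambda v:np.arctan2(v[1],v[0])
print("o",o,"ptr",t,a(t-o),np.hypot(*(t-o)),"line",a(l-o)-a(t-o),"peg",pg,a(pg-o)-a(t-o)-2.6,np.hypot(*(pg-o)),"post",pf,a(pf-o),np.hypot(*(pf-o)))
print("pin", f((402,240),.058),f((472,219),.058))
E
```

```text
[0.6147 0.1361] 0.2578688696516938 -72.18129033463036
[ 0.6936 -0.1094] 0.23675537969638352 -162.1933540908604
[ 0.4682 -0.1818] 0.2552433609592227 107.84431824807828
[0.3899 0.0612] 0.23688345990882156 18.441711274866567
mid [ 0.5416 -0.0235]
o [ 0.5405 -0.0146] ptr [0.6036 0.0065] 0.3236685734566497 0.06652591381832869 line -0.9642484382694628 peg [0.5217 0.0267] -0.9262986049120738 0.04544403605783156 post [0.6482 0.0195] 0.3070074530695581 0.1129980467158581
pin [ 0.5747 -0.0947] [ 0.592  -0.1497]
```

Call:
drive_tool:
  grip: [46, 46, 46, 46, 46]
  slide:
    - [48, -30, 0]
    - [48, -30, 0]
    - [48, -30, 0]
    - [48, -30, 0]
    - [48, -30, 0]
  turn: [0, 0, 0, 0, 0]

```text
time: 1.52
position: [0.3652, -0.3867, 0.2228]
tcp_rot: [0.99, 0.142, 0.0, 0.0]
force: [0.1, -0.7, 0.2]
width: 0.525
grasp_force: 0.0
```

Call:
drive_tool:
  grip: [46, 46, 46, 46, 46]
  slide:
    - [48, -30, 0]
    - [48, -30, 0]
    - [48, -30, 0]
    - [48, -30, 0]
    - [48, -30, 0]
  turn: [0, 0, 0, 0, 0]

```text
time: 2.15
position: [0.5533, -0.175, 0.2229]
tcp_rot: [0.99, 0.142, 0.0, 0.0]
force: [1.2, -0.8, -0.1]
width: 0.465
grasp_force: 0.0
```

Call:
drive_tool:
  grip: [46, 46, 46, 46, 46]
  slide:
    - [48, -30, 0]
    - [0, 0, 0]
    - [0, 0, 0]
    - [0, 0, 0]
    - [0, 0, 0]
  turn: [0, -10.2, -10.2, -10.2, -10.2]

```text
time: 2.78
position: [0.5898, -0.134, 0.2225]
tcp_rot: [0.877, 0.481, 0.0, -0.0]
force: [0.6, 0.1, -0.8]
width: 0.457
grasp_force: 0.0
```

Call:
drive_tool:
  grip: [46, 46, 46, 46, 46]
  slide:
    - [0, 0, 0]
    - [0, 0, 0]
    - [0, 0, 0]
    - [0, 0, 0]
    - [0, 0, 0]
  turn: [-10.2, -10.2, -10.2, -10.2, -9.8]

```text
time: 3.4
position: [0.5898, -0.1342, 0.2226]
tcp_rot: [0.587, 0.81, 0.0, 0.0]
force: [-0.5, 0.1, 0.2]
width: 0.46
grasp_force: 0.0
```

Run:
```python
from h import *
s=manip.get_state();im=vision.read_camera("wrist");cv2.imwrite("pics/w1.png",im[:,:,::-1])
K,T=camT("wrist",s);print(s["time"],s["position"],s["tcp_rot"],s["qpos"],T);np.savez("w1.npz",K=K,T=T)
```

```text
3.4 [ 0.5898 -0.1342  0.2226] [0.5871 0.8095 0.     0.    ] [-0.354   0.1726  1.5815  0.      1.3875 -0.67  ] [[ 0.9507  0.2976  0.0876  0.565 ]
 [ 0.3102 -0.9111 -0.2714 -0.0597]
 [-0.001   0.2852 -0.9585  0.3834]
 [ 0.      0.      0.      1.    ]]
```

View pics/w1.png

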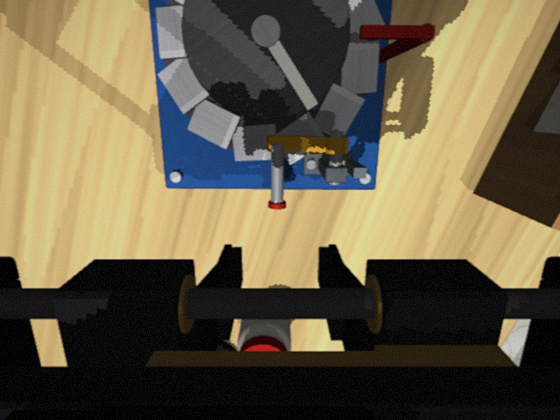

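The wrist image shows the pin from (278,150) to the red disc at (277,205), the hub at (266,29), the pointer arm from (362,32) to (430,32), the line end at (312,106), and the bracket at about (335,168).

Run:
```python
from h import *
d=np.load("w1.npz");f=lambda p,z:ray(d["K"],d["T"],p,z)[:2]
a=lambda v:np.arctan2(v[1],v[0])
o=f((265.5,29),.122);t=f((362,32),.128);e=f((428,32),.128)
print("o",o,a(t-o),np.hypot(*(t-o)),a(e-o),np.hypot(*(e-o)))
l=f((312,105),.122);print("line",a(l-o))
c=[f(p,.012) for p in((166,187.5),(376,187.5),(386,10),(153,10))]
print("plate",c,a(c[1]-c[0]),np.hypot(*(c[1]-c[0])))
q=f((277,205),.058);r=f((278,150),.058);print("disc",q,"root",r,a(q-r))
th=a(c[1]-c[0]);Rm=np.array([[np.cos(th),np.sin(th)],[-np.sin(th),np.cos(th)]])
for O in(o,np.array([.5405,-.0146])):print("winch frame disc,root,pivot",Rm@(q-O),Rm@(r-O),Rm@(f((335,162),.083)-O))
print("pinhome", q+Rm.T@[0,.018])
for n in ("bolt",):print(f((176,176),.014),f((364,178),.014))
```

```text
o [ 0.5387 -0.0123] 0.268934800624456 0.06637724961049063 0.2876901244294091 0.11153215270462555
line -0.6669236493387344
plate [array([ 0.4688, -0.1813]), array([ 0.6945, -0.1076]), array([0.6348, 0.0603]), array([ 0.4178, -0.0105])] 0.31565289203377284 0.23744794735391223
disc [ 0.5908 -0.1492] root [ 0.5749 -0.0967] -1.2752720375790179
winch frame disc,root,pivot [ 0.0071 -0.1464] [ 0.0082 -0.0915] [ 0.0593 -0.0992]
winch frame disc,root,pivot [ 0.0061 -0.1436] [ 0.0072 -0.0887] [ 0.0583 -0.0964]
pinhome [ 0.5853 -0.1321]
[ 0.4771 -0.1643] [ 0.6769 -0.1014]
```

Call:
drive_tool:
  grip: [46, 46, 46, 46, 46]
  slide:
    - [4, -4, 40]
    - [0, 0, 55]
    - [0, 0, 50]
    - [0, 0, 37]
    - [0, 0, 0]
  turn: [0, 0, 0, 0, 0]

```text
time: 4.08
position: [0.5817, -0.1305, 0.037]
tcp_rot: [0.59, 0.807, -0.001, -0.004]
force: [-0.4, 0.3, 0.6]
width: 0.457
grasp_force: 0.0
```

Call:
drive_tool:
  grip: [5, 5, 5, 5, 5]
  slide:
    - [0, 0, 0]
    - [0, 0, 0]
    - [0, 0, 0]
    - [0, 0, 0]
    - [0, 0, 0]
  turn: [0, 0, 0, 0, 0]
  newtons: 5

```text
time: 4.7
position: [0.586, -0.1317, 0.0417]
tcp_rot: [0.589, 0.808, 0.001, 0.001]
force: [2.4, 1.4, 3.7]
width: 0.12
grasp_force: 4.7
```

Call:
drive_tool:
  grip: [5, 5, 5, 5, 5]
  slide:
    - [0, 1, 0]
    - [0, 0, 0]
    - [0, 0, 0]
    - [0, 0, 0]
    - [0, 0, 0]
  turn: [0, 0, 0, 0, 0]

```text
time: 5.32
position: [0.5859, -0.1317, 0.0412]
tcp_rot: [0.589, 0.808, -0.0, 0.0]
force: [-0.2, -0.0, 5.6]
width: 0.123
grasp_force: 4.6
```

Call:
drive_tool:
  grip: [5, 5, 5, 5, 5]
  slide:
    - [0, 0, 0]
    - [0, -1.4, -11.7]
    - [0, 1.2, -11.8]
    - [0, 3.7, -11.3]
    - [0, 0, 0]
  turn: [0, 0, 0, 0, 0]
  newtons: 12

```text
time: 5.95
position: [0.5939, -0.1286, 0.0753]
tcp_rot: [0.589, 0.808, 0.004, 0.004]
force: [23.9, 3.4, -19.8]
width: 0.12
grasp_force: 13.0
```

Call:
drive_tool:
  grip: [5, 5, 5, 5, 5]
  slide:
    - [0, 5, 1]
    - [0, 7, -8]
    - [0, 0, 0]
    - [0, 0, 0]
    - [0, 0, 0]
  turn: [0, 0, 0, 0, 0]

```text
time: 6.58
position: [0.6002, -0.1266, 0.082]
tcp_rot: [0.589, 0.808, -0.0, -0.0]
force: [2.2, -2.0, -3.8]
width: 0.111
grasp_force: 12.2
```

Call:
drive_tool:
  grip: [5, 5, 5, 5, 5]
  slide:
    - [0, 9.1, -7.5]
    - [0, 10.4, -5.3]
    - [0, 11.4, -3]
    - [0, 0, 0]
    - [0, 0, 0]
  turn: [0, 0, 0, 0, 0]

```text
time: 7.2
position: [0.6305, -0.1167, 0.0985]
tcp_rot: [0.589, 0.808, 0.0, 0.0]
force: [1.9, -0.2, -0.9]
width: 0.114
grasp_force: 12.0
```

Call:
drive_tool:
  grip: [5, 5, 5, 5, 5]
  slide:
    - [0, 11.8, -0.5]
    - [0, 11.5, 2.2]
    - [0, 0, 0]
    - [0, 0, 0]
    - [0, 0, 0]
  turn: [0, 0, 0, 0, 0]

```text
time: 7.82
position: [0.652, -0.1099, 0.0962]
tcp_rot: [0.589, 0.808, 0.0, -0.0]
force: [0.6, -0.8, -2.8]
width: 0.114
grasp_force: 12.1
```

Call:
drive_tool:
  grip: [5, 5, 5, 40, 40]
  slide:
    - [0, 6, 2.2]
    - [0, 0, 0]
    - [0, 0, 0]
    - [0, 0, 0]
    - [0, 0, 0]
  turn: [0, 0, 0, 0, 0]

```text
time: 8.45
position: [0.6587, -0.1082, 0.0953]
tcp_rot: [0.589, 0.808, 0.001, 0.001]
force: [-0.4, 0.1, -0.6]
width: 0.26
grasp_force: 0.0
```

Call:
drive_tool:
  grip: [40, 40, 40, 40, 40]
  slide:
    - [0, 0, -30]
    - [0, 0, -50]
    - [0, 0, -40]
    - [0, 0, 0]
    - [0, 0, 0]
  turn: [0, 0, 0, 0, 0]

```text
time: 9.07
position: [0.6577, -0.108, 0.2142]
tcp_rot: [0.589, 0.808, 0.0, 0.0]
force: [0.0, 0.2, -0.0]
width: 0.402
grasp_force: 0.0
```

Run:
```python
from h import *
s=manip.get_state();im=vision.read_camera("wrist");cv2.imwrite("pics/w2.png",im[:,:,::-1])
K,T=camT("wrist",s);print(s["time"],s["position"],s["qpos"]);np.savez("w2.npz",K=K,T=T)
```

```text
9.075 [ 0.6577 -0.108   0.2142] [-0.2811  0.3236  1.4175  0.0002  1.4001 -0.5914]
```

View pics/w2.png

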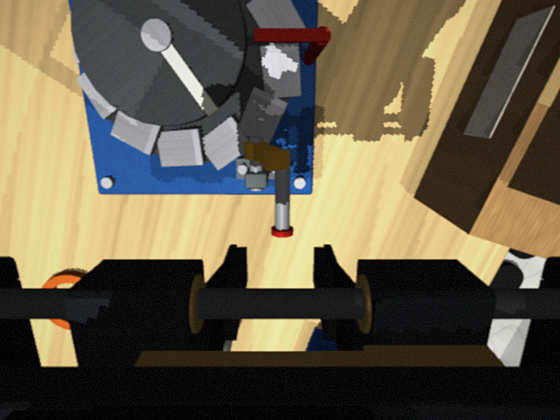

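The pawl lies back: its pin hangs from (282,170) down to the red disc at (282,232), right of the bracket at (250,175). The hub is at (156,36). Next is the peg.

Call:
drive_tool:
  grip: [60, 60, 60, 60, 60]
  slide:
    - [42, -21.5, 0]
    - [42, -21.5, 0]
    - [42, -21.5, 0]
    - [43, -21.5, 0]
    - [0, 0, 0]
  turn: [0, 0, 0, 0, -3.4]

```text
time: 9.75
position: [0.5211, 0.0289, 0.2122]
tcp_rot: [0.563, 0.826, -0.001, -0.002]
force: [-0.5, -0.5, 0.5]
width: 0.597
grasp_force: 0.0
```

Run:
```python
from h import *
s=manip.get_state();im=vision.read_camera("wrist");cv2.imwrite("pics/w3.png",im[:,:,::-1])
K,T=camT("wrist",s);print(s["time"],s["position"],s["tcp_rot"],s["qpos"]);np.savez("w3.npz",K=K,T=T)
p=[.524,.0266,.17];print("pred peg top",proj(K,T,p),"tcp",proj(K,T,s["position"]))
d=np.load("w2.npz");o=ray(d["K"],d["T"],(156,36),.122)[:2];l=ray(d["K"],d["T"],(209,107),.122)[:2]-o;print(o,np.arctan2(l[1],l[0]))
```

```text
9.75 [0.5211 0.0289 0.2122] [ 0.5634  0.8262 -0.0007 -0.002 ] [-0.0962 -0.0161  1.8014  0.0007  1.3604 -0.4701]
pred peg top [283.869  240.2667] tcp [280.9883 264.5357]
[ 0.5385 -0.0142] -0.6371255511362874
```

View pics/w3.png

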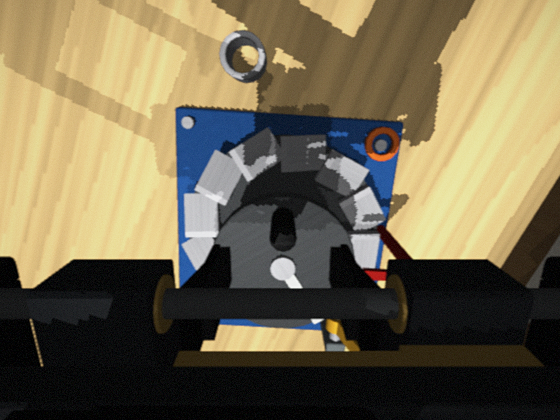

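The peg top shows at about (283,240), as predicted. I'll descend and pinch it.

Call:
drive_tool:
  grip: [60, 60, 60, 10, 10]
  slide:
    - [0, 0, 40]
    - [0, 0, 38]
    - [0, 0, 0]
    - [0, 0, 0]
    - [0, 0, 0]
  turn: [0, 0, 0, 0, 0]
  newtons: 8

```text
time: 10.42
position: [0.5257, 0.0263, 0.1381]
tcp_rot: [0.565, 0.825, 0.001, 0.001]
force: [0.5, 0.0, 0.4]
width: 0.455
grasp_force: 0.0
```

Call:
drive_tool:
  grip: [10, 10, 10, 10, 10]
  slide:
    - [0, 0, 0]
    - [0, 0, 0]
    - [0, 0, 0]
    - [0, 0, 0]
    - [0, 0, 0]
  turn: [0, 0, 0, 0, 0]

```text
time: 11.05
position: [0.5245, 0.0264, 0.1368]
tcp_rot: [0.565, 0.825, 0.0, 0.0]
force: [-2.7, -0.9, 5.7]
width: 0.204
grasp_force: 8.0
```

Call:
drive_tool:
  grip: [10, 10, 10, 10, 10]
  slide:
    - [-0.4, -5.8, 0]
    - [-0.4, -5.8, 0]
    - [-0.4, -5.8, 0]
    - [0, 0, 0]
    - [0, 0, 0]
  turn: [-7.8, -7.8, -7.8, 0, 0]

```text
time: 11.68
position: [0.5102, 0.0172, 0.1368]
tcp_rot: [0.387, 0.922, 0.0, 0.001]
force: [-0.0, 1.0, 5.5]
width: 0.2
grasp_force: 8.0
```

Call:
drive_tool:
  grip: [10, 10, 10, 10, 10]
  slide:
    - [-0.4, -5.8, 0]
    - [-0.4, -5.8, 0]
    - [0, 0, 0]
    - [0, 0, 0]
    - [0, 0, 0]
  turn: [-7.8, -7.8, 0, 0, 0]

```text
time: 12.3
position: [0.5031, 0.008, 0.1367]
tcp_rot: [0.258, 0.966, 0.0, 0.0]
force: [-1.8, -0.5, 6.0]
width: 0.201
grasp_force: 8.0
```

Run:
```python
from h import *
s=manip.get_state();im=vision.read_camera("top");cv2.imwrite("pics/t4.png",im[:,:,::-1])
print(s)
p=s["position"][:2];v=p-[.539,-.0138];print(np.arctan2(v[1],v[0])-2.91,np.hypot(*v))
a=im[160:290,240:400,::-1];cv2.imwrite("pics/t4c.png",cv2.resize(a,None,fx=4,fy=4,interpolation=cv2.INTER_CUBIC))
```

```text
{'time': 12.3, 'qpos': array([-0.1411,  0.0078,  1.9256,  0.    ,  1.2074, -1.1894]), 'joint_velocities': array([-0.002 , -0.001 , -0.0001,  0.0008, -0.002 , -0.    ]), 'tau': array([ -0.1571, -33.7254, -33.8992,   0.0511,  -0.3659,   0.0752]), 'position': array([0.5031, 0.008 , 0.1367]), 'tcp_rot': array([0.2583, 0.9661, 0.0001, 0.0004]), 'force': array([-1.8066, -0.52  ,  5.9826]), 'torque': array([0.1254, 0.0544, 0.0223]), 'grasp_force': 8.000097322510555, 'width': 0.20090279080563245}
-0.31306803543496775 0.042002016448386255
```

View pics/t4c.png

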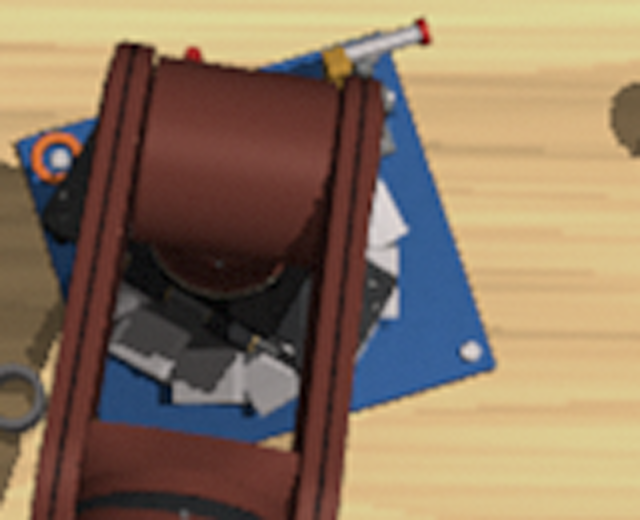

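Call:
drive_tool:
  grip: [50, 50, 50, 40, 40]
  slide:
    - [0, 0, 0]
    - [0, 0, 0]
    - [0, 0, -40]
    - [0, 0, -45]
    - [0, 0, 0]
  turn: [0, 0, 0, 0, 10.6]

```text
time: 12.98
position: [0.5051, 0.0076, 0.2253]
tcp_rot: [0.348, 0.938, 0.001, 0.004]
force: [0.5, -0.2, -1.4]
width: 0.409
grasp_force: 0.0
```

Call:
drive_tool:
  grip: [40, 40, 40, 40, 40]
  slide:
    - [0, 0, 0]
    - [0, 0, 0]
    - [0, 0, 0]
    - [-39, 28.5, 0]
    - [-39, 28.5, 0]
  turn: [10.6, 10.6, 10.5, 0, 0]

```text
time: 13.6
position: [0.5816, -0.0491, 0.221]
tcp_rot: [0.589, 0.808, 0.0, -0.0]
force: [0.3, 0.0, 0.4]
width: 0.396
grasp_force: 0.0
```

Call:
drive_tool:
  grip: [40, 40, 40, 40, 40]
  slide:
    - [-39, 28.5, 0]
    - [-39, 28.5, 0]
    - [0, 0, 0]
    - [0, 0, 0]
    - [0, 0, 0]
  turn: [0, 0, 0, 0, 0]

```text
time: 14.22
position: [0.6584, -0.1047, 0.2216]
tcp_rot: [0.588, 0.809, 0.0, -0.0]
force: [-0.4, -0.8, 0.9]
width: 0.398
grasp_force: 0.0
```

Run:
```python
from h import *
s=manip.get_state();im=vision.read_camera("wrist");cv2.imwrite("pics/w5.png",im[:,:,::-1])
K,T=camT("wrist",s);print(s["time"],s["position"],s["tcp_rot"],s["qpos"]);np.savez("w5.npz",K=K,T=T)
print("pred pin",proj(K,T,[.6587,-.1082,.123]))
```

```text
14.225 [ 0.6584 -0.1047  0.2216] [ 0.5884  0.8086  0.0001 -0.    ] [-0.2759  0.3195  1.4088  0.0001  1.4133 -0.5885]
pred pin [279.7739 214.1856]
```

View pics/w5.png

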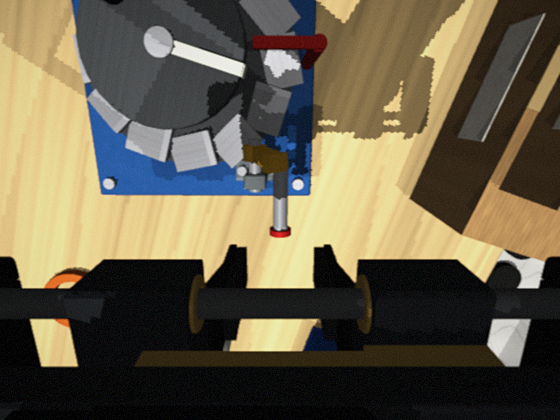

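The pawl lies back with its pin at (280,170–233), and the line points about 0.32 rad short of the pointer (hub (158,42), line end (243,71)). I'll pinch the pin again.

Call:
drive_tool:
  grip: [40, 40, 40, 40, 5]
  slide:
    - [-3, 0, 40]
    - [0, 0, 50]
    - [0, 0, 36]
    - [0, 0, 0]
    - [0, 0, 0]
  turn: [0, 0, 0, 0, 0]
  newtons: 8

```text
time: 14.9
position: [0.661, -0.1084, 0.0976]
tcp_rot: [0.588, 0.809, 0.001, 0.001]
force: [-0.1, 0.2, 0.3]
width: 0.348
grasp_force: 0.0
```

Call:
drive_tool:
  grip: [5, 5, 5, 5, 5]
  slide:
    - [0, 0, 0]
    - [0, 0, 0]
    - [0, 0, 0]
    - [0, 0, 0]
    - [0, 0, 0]
  turn: [0, 0, 0, 0, 0]

```text
time: 15.52
position: [0.66, -0.1091, 0.0971]
tcp_rot: [0.589, 0.808, -0.0, 0.0]
force: [-3.9, -0.1, 6.3]
width: 0.121
grasp_force: 7.6
```

Call:
drive_tool:
  grip: [5, 5, 5, 5, 5]
  slide:
    - [0, -6.6, -2.4]
    - [0, -11.5, -2.2]
    - [0, -11.8, 0.5]
    - [0, -11.4, 3]
    - [0, 0, 0]
  turn: [0, 0, 0, 0, 0]

```text
time: 16.15
position: [0.6189, -0.1217, 0.0958]
tcp_rot: [0.589, 0.808, -0.001, -0.001]
force: [0.1, -1.1, -0.7]
width: 0.115
grasp_force: 8.0
```

Call:
drive_tool:
  grip: [5, 5, 5, 5, 5]
  slide:
    - [0, -10.4, 5.3]
    - [0, -9.1, 7.5]
    - [0, -8, 10.6]
    - [0, 0, 0]
    - [0, 0, 0]
  turn: [0, 0, 0, 0, 0]

```text
time: 16.77
position: [0.5934, -0.1296, 0.0723]
tcp_rot: [0.589, 0.808, -0.001, -0.001]
force: [-2.4, -2.3, -0.8]
width: 0.115
grasp_force: 8.1
```

Call:
drive_tool:
  grip: [5, 5, 5, 40, 40]
  slide:
    - [0, -4.8, 11.2]
    - [0, -2.3, 10]
    - [0, 0, 0]
    - [0, 0, 0]
    - [0, 0, 0]
  turn: [0, 0, 0, 0, 0]

```text
time: 17.4
position: [0.5888, -0.1315, 0.0525]
tcp_rot: [0.589, 0.808, 0.001, 0.001]
force: [0.3, -0.3, -0.0]
width: 0.264
grasp_force: 0.0
```

Call:
drive_tool:
  grip: [40, 40, 40, 40, 40]
  slide:
    - [0, 0, 0]
    - [0, 0, -55]
    - [0, 0, -60]
    - [0, 0, -57]
    - [0, 0, 0]
  turn: [0, 0, 0, 0, 0]

```text
time: 18.02
position: [0.5915, -0.1327, 0.2313]
tcp_rot: [0.589, 0.808, 0.002, 0.006]
force: [0.1, -0.2, -0.4]
width: 0.396
grasp_force: 0.0
```

Run:
```python
from h import *
s=manip.get_state();im=vision.read_camera("wrist");cv2.imwrite("pics/w6.png",im[:,:,::-1])
K,T=camT("wrist",s);print(s["time"],s["position"],s["tcp_rot"],s["qpos"]);np.savez("w6.npz",K=K,T=T)
```

```text
18.025 [ 0.5915 -0.1327  0.2313] [0.5885 0.8085 0.0019 0.0061] [-0.351   0.1599  1.5794  0.0004  1.3894 -0.6634]
```

View pics/w6.png

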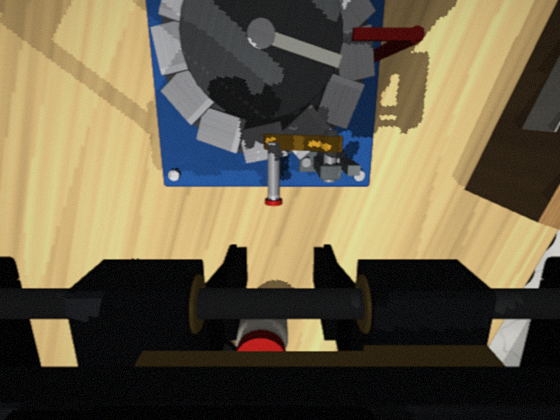

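The pawl is down on the wheel, with its pin at (273,150–202). The line is at about -0.33 (hub (261,34), line end (338,62)). Back to the peg.

Call:
drive_tool:
  grip: [50, 50, 50, 50, 50]
  slide:
    - [40, -10, 0]
    - [40, -10, 0]
    - [40, -10, 0]
    - [39, -9, 0]
    - [0, 0, 0]
  turn: [0, 0, 0, 0, -10.6]

```text
time: 18.7
position: [0.4996, 0.0101, 0.2219]
tcp_rot: [0.509, 0.861, -0.0, -0.002]
force: [0.4, -0.5, -0.6]
width: 0.499
grasp_force: 0.0
```

Call:
drive_tool:
  grip: [50, 50, 50, 50, 50]
  slide:
    - [0, 0, 0]
    - [0, 0, 0]
    - [0, 0, 0]
    - [0, 0, 0]
    - [0, 0, 0]
  turn: [-10.6, -10.6, -10.5, 0, 0]

```text
time: 19.32
position: [0.5013, 0.0078, 0.2228]
tcp_rot: [0.259, 0.966, -0.0, -0.001]
force: [-0.8, 0.2, -0.6]
width: 0.499
grasp_force: 0.0
```

Call:
drive_tool:
  grip: [50, 50, 50, 10, 10]
  slide:
    - [1, 1, 43]
    - [0, 0, 43]
    - [0, 0, 0]
    - [0, 0, 0]
    - [0, 0, 0]
  turn: [0, 0, 0, 0, 0]
  newtons: 8

```text
time: 19.95
position: [0.5031, 0.0088, 0.1401]
tcp_rot: [0.258, 0.966, 0.0, 0.002]
force: [1.0, -0.6, -0.2]
width: 0.356
grasp_force: 0.0
```

Call:
drive_tool:
  grip: [10, 10, 10, 10, 10]
  slide:
    - [0, 0, 0]
    - [0, 0, 0]
    - [0, 0, 0]
    - [0, 0, 0]
    - [0, 0, 0]
  turn: [0, 0, 0, 0, 0]

```text
time: 20.58
position: [0.5023, 0.0087, 0.1391]
tcp_rot: [0.257, 0.966, -0.0, 0.001]
force: [-0.5, -0.6, 5.5]
width: 0.197
grasp_force: 8.0
```

Call:
drive_tool:
  grip: [10, 10, 10, 10, 10]
  slide:
    - [0, 0, 0]
    - [-0.2, -4.3, 0]
    - [-0.2, -4.3, 0]
    - [0, 0, 0]
    - [0, 0, 0]
  turn: [0, -5.7, -5.7, 0, 0]
  newtons: 25

```text
time: 21.2
position: [0.4985, 0.0006, 0.1391]
tcp_rot: [0.16, 0.987, -0.0, 0.001]
force: [-2.1, -1.9, 8.0]
width: 0.198
grasp_force: 25.0
```

Call:
drive_tool:
  grip: [10, 10, 10, 10, 10]
  slide:
    - [0, -1, 0]
    - [0, -1, 0]
    - [0, 0, 0]
    - [0, 0, 0]
    - [0, 0, 0]
  turn: [-1.3, -1.3, 0, 0, 0]

```text
time: 21.82
position: [0.4981, -0.0008, 0.1391]
tcp_rot: [0.138, 0.99, 0.0, 0.001]
force: [-1.5, -0.5, 5.6]
width: 0.199
grasp_force: 25.0
```

Call:
drive_tool:
  grip: [10, 10, 10, 10, 10]
  slide:
    - [0, -1, 0]
    - [0, -1, 0]
    - [0, 0, 0]
    - [0, 0, 0]
    - [0, 0, 0]
  turn: [-1.3, -1.3, 0, 0, 0]

```text
time: 22.45
position: [0.4975, -0.0027, 0.1391]
tcp_rot: [0.115, 0.993, 0.0, 0.001]
force: [-1.9, 0.5, 7.7]
width: 0.199
grasp_force: 25.0
```

Call:
drive_tool:
  grip: [10, 10, 10, 10, 10]
  slide:
    - [0, -1, 0]
    - [0, -1, 0]
    - [0, 0, 0]
    - [0, 0, 0]
    - [0, 0, 0]
  turn: [-1.3, -1.3, 0, 0, 0]

```text
time: 23.08
position: [0.4973, -0.0039, 0.1391]
tcp_rot: [0.093, 0.996, 0.001, 0.001]
force: [-0.1, 4.1, 6.7]
width: 0.2
grasp_force: 25.0
```

Call:
drive_tool:
  grip: [10, 10, 10, 10, 10]
  slide:
    - [0, -1, 0]
    - [0, 0, 0]
    - [0, 0, 0]
    - [0, 0, 0]
    - [0, 0, 0]
  turn: [0, 0, 0, 0, 0]

```text
time: 23.7
position: [0.4973, -0.0039, 0.1391]
tcp_rot: [0.093, 0.996, 0.002, 0.001]
force: [0.8, 7.0, 5.4]
width: 0.202
grasp_force: 25.0
```

Call:
drive_tool:
  grip: [10, 10, 10, 10, 10]
  slide:
    - [0, -0.7, 0]
    - [0, -0.7, 0]
    - [0, -0.6, 0]
    - [0, 0, 0]
    - [0, 0, 0]
  turn: [0, 0, 0, 0, 0]

```text
time: 24.32
position: [0.4973, -0.004, 0.1391]
tcp_rot: [0.093, 0.996, 0.003, 0.002]
force: [2.2, 14.3, 4.5]
width: 0.199
grasp_force: 25.0
```

Call:
drive_tool:
  grip: [10, 10, 10, 10, 10]
  slide:
    - [0, -0.3, 0]
    - [0, 0, 0]
    - [0, 0, 0]
    - [0, 0, 0]
    - [0, 0, 0]
  turn: [0, 0, 0, 0, 0]

```text
time: 24.95
position: [0.4973, -0.004, 0.1391]
tcp_rot: [0.093, 0.996, 0.004, 0.002]
force: [3.6, 15.6, 4.5]
width: 0.2
grasp_force: 25.0
```

Call:
drive_tool:
  grip: [10, 10, 10, 10, 50]
  slide:
    - [0, 0, 0]
    - [0, 1.7, 0]
    - [0, 1.7, 0]
    - [0, 0, 0]
    - [0, 0, 0]
  turn: [0, 0, 0, 0, 0]

```text
time: 25.58
position: [0.4967, -0.0043, 0.1383]
tcp_rot: [0.093, 0.996, 0.0, 0.001]
force: [-0.3, 0.8, -0.9]
width: 0.249
grasp_force: 0.0
```

Call:
drive_tool:
  grip: [50, 50, 50, 50, 50]
  slide:
    - [0, 0, 0]
    - [0, 0, 0]
    - [0, 0, 0]
    - [0, 0, -40]
    - [0, 0, -45]
  turn: [0, 0, 0, 0, 0]

```text
time: 26.2
position: [0.4954, -0.0045, 0.2227]
tcp_rot: [0.093, 0.996, 0.0, -0.001]
force: [0.4, 0.4, 0.5]
width: 0.501
grasp_force: 0.0
```

Call:
drive_tool:
  grip: [50, 50, 50, 50, 50]
  slide:
    - [0, 0, -20]
    - [40, 0, 0]
    - [40, 0, 0]
    - [40, 0, 0]
    - [0, 0, 0]
  turn: [0, 0, 0, 0, 0]

```text
time: 26.82
position: [0.377, 0.018, 0.2427]
tcp_rot: [0.092, 0.996, -0.0, 0.0]
force: [1.2, -0.1, 0.7]
width: 0.499
grasp_force: 0.0
```

Run:
```python
from h import *
s=manip.get_state();im=vision.read_camera("top");print(s["time"],s["position"])
a=im[150:290,230:400,::-1];cv2.imwrite("pics/t7c.png",cv2.resize(a,None,fx=4,fy=4,interpolation=cv2.INTER_CUBIC))
```

```text
26.825 [0.377  0.018  0.2427]
```

View pics/t7c.png

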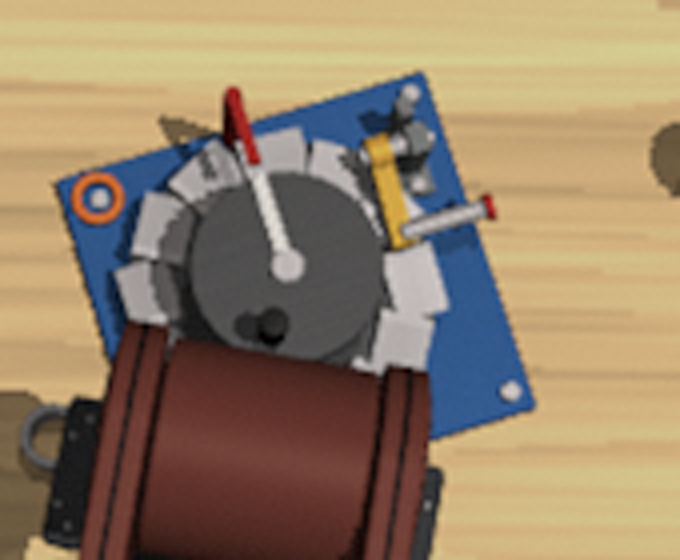

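The line runs from the hub at (288,264) straight to the pointer tip at (257,165). The pawl is down and the gripper is clear.

```bash
python3 -c "
from station import manip
print(manip.job_done())"
```

```text
the job is handed in; nothing more can be done
None
```

The winch is reset and handed in: the pawl is down in the teeth, the white line is at the pointer, it held at about 16 N on the peg, and the gripper is clear; no verdict was returned.

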